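# Lock the output shaft of the gearmotor rig with its slide bar

### The arm

A 6-joint arm with a two-finger parallel gripper is mounted at the origin on a cart in front of the work surface, level with it; the furniture and walls round the work are solid. World frame = base frame: x ahead of the robot, y to its left, z up, the work surface at z = 0. Lengths are in m, angles in degrees, forces in N, time in s.
With the tool pointing down it reaches from about 0.25 to 0.725 m from the base axis. Payload 9.7 kg.
Tool frame: the origin (TCP) lies where the fingers leave the gripper's body, on its centre line; the fingertips stand 73 mm ahead of it and the grasp point (between the pads) lies 54 mm ahead of it; y points along the fingers, x is the direction in which the jaws open and shut, and the axes are right-handed (so a half turn about y gives the same grasp; the last joint's range is limited). The gripper opens to 85 mm and grips with 20 to 120 N. Pads are 22 mm wide; open, the fingers measure 114 mm over their backs; the gripper's body (76 mm by 85 mm) begins 54 mm behind the grasp point. The pads swing forward as they close: fully open they stand 13 mm farther back than shut.
Start: joints at [-67.494, 4.979, 10.078, 95.1, 0, 90], TCP at [0.211, -0.508, 0.304] pointing down, gripper open.
Joint ranges: [-179.16, 179.16], [-48.56, 103.87], [-65.8, 70.77], [-126.05, 130.52], [-82.76, 87.17], [-180, 180]. Speed limits (degrees/s): [127.2, 127.2, 147.25, 180, 180, 180].

### API

Orientations are given as [roll, pitch, yaw] about the fixed x, y, z axes, in that order (R = Rz(yaw) Ry(pitch) Rx(roll)).
In Python, from workcell import sensors, imaging, bot, models gives the robot as it stands.
- The arm moves only by the tool arm_command, never from a script. Its argument "rows" is one flat list of numbers, 7 for each row, row after row: the shift along the tool's x, y, z in cm, then the turn, a rotation vector about the tool's x, y, z in degrees, then the gripper's target within -1 to 1 (fully open at 1, half-way at 0, shut at -1). A call has 1 to 12 rows; each row is the pose to reach, as a shift and turn from the pose commanded when the call began, along the tool's axes at that moment; what a row does not reach only later rows make up. A row lasts 1/12 s, in which the tool goes at most 41.7 mm and 7.16 degrees, less where a joint would pass 70% of its speed; a pose out of reach is approached as far as the arm can. A call with a gripper value outside its range is refused whole. The fingers move at their own pace and stop on an object; "force" is the grip in N (left out, the last holds). Time passes only in rows, so rows that repeat a pose let the fingers close. It gives the time, the measured TCP pose, the force and the opening at its end, in the units of the state.
- sensors.get_obs(): the state, without advancing time (a new reading comes with each control period).
- imaging.camera(name): name is "side" or "top" or "wrist"; returns a dict with "pixels" (420x560x3 uint8, blue, green, red), "z_map" (420x560 float32, m along the optical axis (not along the pixel's ray), 0 where there is no reading), "camera_matrix" (3x3 intrinsics, pixels), "world_from_camera" (4x4, takes a point from camera to world coordinates). Camera axes: x right, y up, looking along -z (the intrinsics and any distortion apply to the point x, -y, -z); pixel columns grow to the right and rows downward; lengths in m; the calibration is good to about 2 mm. A picture is of the moment at which its call begins.
- bot.job_done(): hands the job in, once; it reports no verdict.
Trained networks look in the newest picture that a camera, given by its name, has taken for a name from the list of things; names that differ only in an ending like _2 or _b are one class to them, and where a whole thing is asked for, a point or a joint stands for the part that bears it (a point fixed in the world has none). Each returns a list of dicts, best first, with "conf" (0 to 1); they miss things now and then, are a little off and sometimes report something else, mostly with a low value. They report only what shows in the picture. A call takes as long as a camera call. They do not tell look-alikes from the thing itself.
- models.search_frame(thing, camera): "extent" ([centre column, centre row, width, height] in pixels, round what is visible of it).
- models.spot_point(thing, camera): "location" ([column, row] in pixels: a listed point, or the origin of a listed thing).
The state is a dict: "time": time; "q": joint angles; "qd": joint speeds; "joint_efforts": joint torques, N m; "ee_pos": TCP position; "tcp_rot": TCP orientation; "wrist_force": force on the tool from outside, world axes, zero at the start; "torque": the same for the moment, N m; "opening": finger opening in m.
Only numpy, scipy, OpenCV 4.12 (cv2) and the standard library are available. Lean on these libraries where they do the work, as an engineer would, in place of code of your own. Each camera call takes 0.05 s, during which the arm holds its last target.

### The job

Lock the output shaft of the small gearmotor rig on the bench: turn the slotted disc by pushing one of its two pins with a fingertip until the slot lines up with the lock bar, then push the bar by its thumb tab through the slot and into the keeper, fully home against the strap. Only push: do not lift the bar out of its rail, and leave the loose things beside the rig where they are. Take the hand away at the end.

Things in the scene. Friction and masses are not known exactly. Their poses are not given: they have to be found in the camera images.
- rig: Gearmotor rig, stands firm (does not slide): grey base plate 100 x 276 x 12 mm (x -50..50, y -201..75), dark gearbox with the slotted disc on top, motor behind (to x = 114, z = 41 mm). Origin: underside of the plate, on the upright shaft axis. z up; +y is the way the lock bar is pushed; +x points roughly away from the robot. Rig x, y, z below, in mm, are in this frame.
- strap (a point): Middle of the back face of the steel strap (rig y -60..-46, top z 59, screw heads 63) that bridges the rail. The rail is an open-topped U channel for the bar, rig x -14..14, y -192..-46, floor z 43, walls up to z 50. The bar's thumb tab stops against this face.
- keeper (a point): Mouth of the keeper, the tunnel 15.5 mm wide that takes the bar's nose on the far side of the disc; block rig x -17..17, y 47..69, top z 60 (screw heads 64). Behind the rig stands the monitor, fixed: 0.41 m high, its face at about 0.74 m ahead of the robot base, from 0.03 to 0.42 m to its left; swing the arm in from the robot side of it.
- drive_disc: Steel disc 84 mm across on the rig's shaft; turns without limit, friction about 0.07 N m, stays where left. Origin on the axis at its underside (rig z 37), top at z 55. A slot 15 mm wide, 12.6 deep runs right across its middle along its own y, mouths bevelled 2.5 mm. Lined up: this y parallel to rig y, either way round. Starts 0.45 rad or more off; under 0.1 rad off the bar's nose turns it true.
- pin_a (a point): Mid-height of one of two upright steel dowel pins on the disc, 9 mm in diameter, 24 mm tall (rig z 55..79). Pin A is at x = +28 mm, y = 0 of the disc, beside the slot. Pushed sideways along its circle it turns the disc (about 2.5 N).
- pin_b (a point): The same for pin B, at x = -28 mm, y = 0 of the disc.
- lock_bar: Loose steel bar 12 wide, 10 high, 132 mm long, lying in the rail, about 0.16 kg. Origin: underside of its nose tip; it runs back along its own -y, z up. Nose tapers to 5 mm over its last 12 mm. On its tail stands a thumb tab 22 mm wide (x), 10 thick (y), rig z 53..77. Starts with the nose at rig y -56..-48; home when the tab meets the strap, nose at rig y +62 (travel 110 to 118 mm).
- tab_back (a point): Centre of the back face of the bar's thumb tab, 12 mm below the tab's top, 132 mm behind the nose tip. Push here along rig +y, a few newtons. At home it is at rig y = -70 mm.
- bar_nose (a point): Nose tip of the lock bar, at half its height; at rig y = +62 mm when home.
- weight_200: Loose bystander: steel check weight with a neck, 30 mm across, 48 mm tall, origin under its centre. To be left alone.
- block_steel: Loose bystander: plain steel block 20 x 45 x 20 mm, origin under its centre. To be left alone.
- driver_yellow: Loose bystander: screwdriver 152 mm long, 22 mm thick, lying along its y, origin under its middle. To be left alone.
- dial_gauge: Loose bystander: dial indicator 107 x 60 x 22 mm lying on its back, origin under its middle, stem along its -x. To be left alone.
Not all that is in view belongs to the job. What is shaped like the lock_bar but orange is not meant.

How it is judged:
By the outcome, as a careful person would: the job done as asked, in the order asked, and still so for the second after the job is handed in, with the robot touching nothing.
It also fails if it takes over 64 s, if anything falls off the work surface, if the arm or the gripper's body presses on something with over 40 N, if the wrist force passes 120 N, or if a joint passes its speed limit or range.

## Working session

There is one attempt and no reset: what is moved stays moved. The work goes in short steps, Python scripts to look and compute and a tool call to move; the robot and the scene stay as the last step left them, time stands still between calls to the robot, and variables do not carry over. Pictures are saved under pics/ and viewed, and the job is handed in when it is done.

Besides the shell and the picture viewer there is one more tool, called as name(argument=value, ...) on one line, values as JSON. arm_command: Moves the arm, as the interface text tells. Its arguments: {"type":"object","properties":{"rows":{"type":"array","items":{"type":"number"}},"force":{"type":"number"}},"required":["rows"]}

```bash
mkdir -p pics; ls
python3 - <<'E'
from workcell import sensors, imaging, bot, models
import cv2
o=sensors.get_obs();print({k:o[k] for k in('time','ee_pos','tcp_rot','opening')})
for c in('top','side'):
    r=imaging.camera(c);cv2.imwrite(f'pics/{c}0.png',r['pixels']);print(r['camera_matrix'],r['world_from_camera'])
E
```

```text
pics
{'time': 0.0, 'ee_pos': array([ 0.21047035, -0.50798419,  0.30317454]), 'tcp_rot': array([-8.99994717e+01,  7.77016084e-02, -6.74961602e+01]), 'opening': 0.08533585290175832}
[[540.16332979   0.         277.65900346]
 [  0.         540.16332979 212.51641037]
 [  0.           0.           1.        ]] [[-0.01487406  0.98498113 -0.17202017  0.36470091]
 [-0.99982947 -0.01653466 -0.00822466  0.28973548]
 [-0.01094543  0.1718685   0.98505909  1.14547398]
 [ 0.          0.          0.          1.        ]]
[[462.06816151   0.         279.65462331]
 [  0.         462.06816151 202.48241111]
 [  0.           0.           1.        ]] [[-0.88591019  0.23263946 -0.4013004   0.22195117]
 [-0.463854   -0.44130671  0.76817176  0.94826753]
 [ 0.0016105   0.86667599  0.49886886  0.48606952]
 [ 0.          0.          0.          1.        ]]
```

View pics/top0.png

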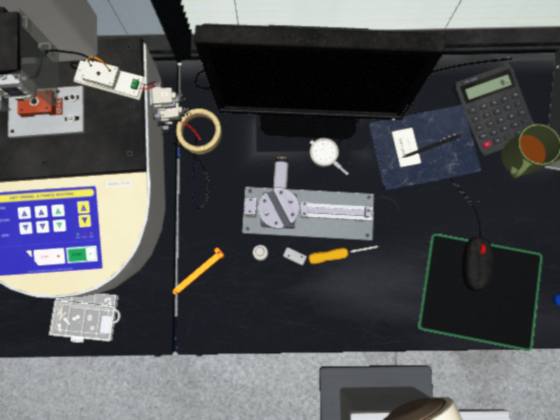

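View pics/side0.png

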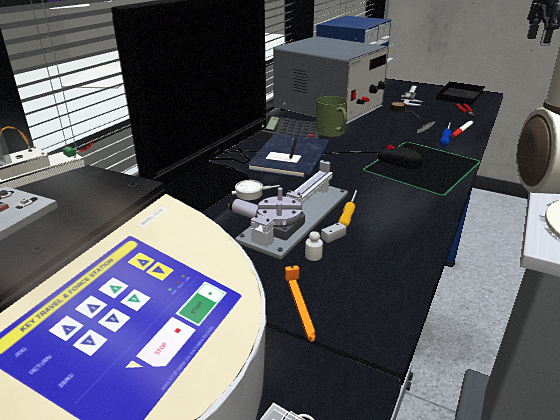

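```bash
cat > h.py <<'E'
from workcell import sensors, imaging, bot, models
import cv2, numpy as np
def ray(r,px):
    K=r['camera_matrix'];T=r['world_from_camera']
    d=np.array([(px[0]-K[0,2])/K[0,0],-(px[1]-K[1,2])/K[1,1],-1.])
    return T[:3,3],T[:3,:3]@d
def atz(r,px,z):
    o,d=ray(r,px);return o+d*(z-o[2])/d[2]
def dep(r,px):
    o,d=ray(r,px);u,v=int(round(px[0])),int(round(px[1]))
    return o+d*np.median(r['z_map'][v-1:v+2,u-1:u+2])
def proj(r,p):
    T=r['world_from_camera'];K=r['camera_matrix'];c=T[:3,:3].T@(np.array(p)-T[:3,3])
    return np.array([K[0,2]+K[0,0]*c[0]/-c[2],K[1,2]-K[1,1]*c[1]/-c[2]])
E
python3 - <<'E'
from h import *
Z=dict(rig=0,strap=.05,keeper=.05,drive_disc=.037,pin_a=.067,lock_bar=.043,tab_back=.065,bar_nose=.048,weight_200=0,block_steel=0,driver_yellow=0,dial_gauge=0)
for c in('top','side'):
    r=imaging.camera(c);np.savez(f'{c}.npz',**r)
    for n,z in Z.items():
        for d in models.spot_point(n,c)[:3]:
            print(c,n,round(d['conf'],2),np.round(d['location'],1),'atz',np.round(atz(r,d['location'],z),4),'dep',np.round(dep(r,d['location']),4))
    p=r['pixels']
    a=p[170:275,225:390] if c=='top' else p[150:270,220:370]
    cv2.imwrite(f'pics/{c}z.png',cv2.resize(a,None,fx=4.8,fy=4.8,interpolation=cv2.INTER_CUBIC))
E
```

```text
top rig 0.69 [276.9 209.7] atz [0.5709 0.3008 0.    ] dep [0.5632 0.3004 0.0428]
top strap 0.92 [304.9 208. ] atz [0.5645 0.2426 0.05  ] dep [0.563  0.243  0.0581]
top strap 0.65 [259.4 252.4] atz [0.4743 0.3372 0.05  ] dep [0.4745 0.3373 0.048 ]
top keeper 0.63 [255.  205.9] atz [0.5707 0.3454 0.05  ] dep [0.5691 0.345  0.0583]
top keeper 0.32 [276.2 212.2] atz [0.5567 0.3019 0.05  ] dep [0.5563 0.3018 0.0525]
top drive_disc 0.72 [278.9 207.3] atz [0.5693 0.2962 0.037 ] dep [0.568  0.2962 0.0437]
top pin_a 0.92 [291.8 203.9] atz [0.5703 0.2697 0.067 ] dep [0.5724 0.2695 0.0559]
top pin_a 0.69 [268.3 212.8] atz [0.5528 0.3177 0.067 ] dep [0.5546 0.318  0.0563]
top lock_bar 0.82 [174.9 293.3] atz [0.3948 0.5093 0.043 ] dep [0.3957 0.516  0.0095]
top lock_bar 0.77 [303.  210.5] atz [0.5606 0.2464 0.043 ] dep [0.5575 0.247  0.0602]
top tab_back 0.65 [221.8 251. ] atz [0.4768 0.4121 0.065 ] dep [ 0.4836  0.4195 -0.0005]
top tab_back 0.62 [369.  211.4] atz [0.5526 0.1135 0.065 ] dep [0.5509 0.1152 0.0749]
top bar_nose 0.77 [303.3 209.3] atz [0.5622 0.2459 0.048 ] dep [0.5602 0.2463 0.0589
[... 1127 characters left out ...]
ack 0.98 [291.2 271.8] atz [0.4525 0.4705 0.065 ] dep [0.4732 0.4274 0.027 ]
side tab_back 0.76 [324.5 164.7] atz [0.551  0.1124 0.065 ] dep [0.5472 0.122  0.0698]
side bar_nose 0.78 [310.8 339.9] atz [0.3797 0.5613 0.048 ] dep [0.3954 0.5228 0.0044]
side bar_nose 0.64 [294.7 197.3] atz [0.5579 0.2423 0.048 ] dep [0.5529 0.2528 0.0545]
side weight_200 0.57 [310.8 253.8] atz [ 0.4799  0.3352 -0.    ] dep [0.473  0.3516 0.013 ]
side block_steel 0.72 [333.  233.8] atz [0.4689 0.2578 0.    ] dep [0.4613 0.2792 0.0151]
side driver_yellow 0.73 [348.5 212. ] atz [0.4709 0.1688 0.    ] dep [0.4617 0.1976 0.018 ]
side dial_gauge 0.89 [257.7 192. ] atz [0.677  0.1814 0.    ] dep [0.6625 0.2058 0.0155]
```

View pics/topz.png

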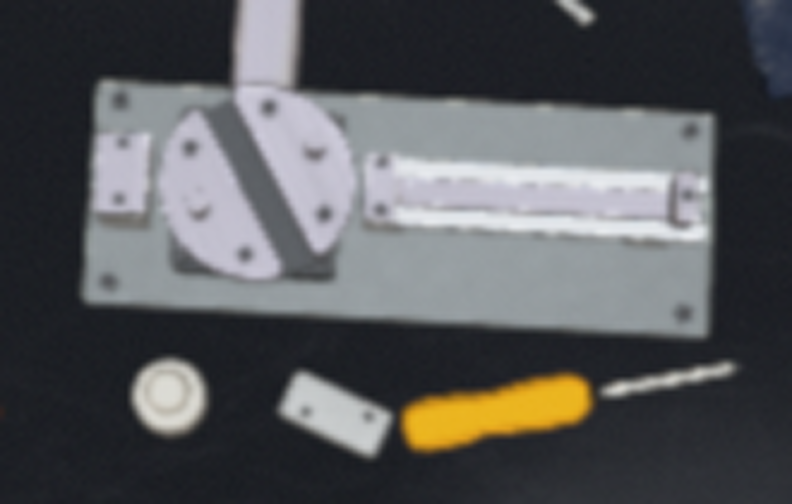

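View pics/sidez.png

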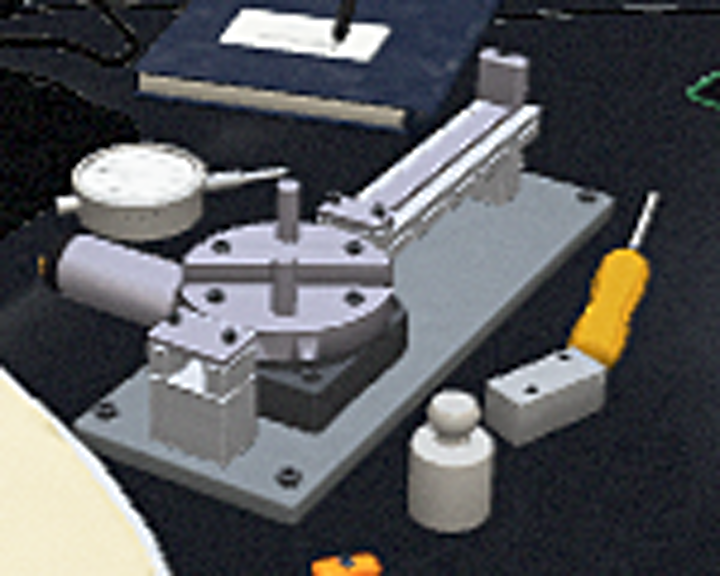

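Run:
```python
from h import *
r=dict(np.load('top.npz'))
px=lambda u,v:((u+.5)/4.8-.5+225,(v+.5)/4.8-.5+170)
C=[(97,80),(715,113),(710,337),(82,303)]
M=np.array([[50,75],[50,-201],[-50,-201],[-50,75]])/1000
W=np.array([atz(r,px(*c),.012)[:2] for c in C]);print(W)
mc,wc=M.mean(0),W.mean(0);H=(M-mc).T@(W-wc);U,S,V=np.linalg.svd(H);R=(U@V).T
t=wc-R@mc;print('org',t,'yaw',np.degrees(np.arctan2(R[1,0],R[0,0])),'res mm',1000*((M@R.T+t)-W).round(4))
np.savez('rig.npz',R=R,t=t)
rig=lambda p:np.r_[1000*R.T@(p[:2]-t),1000*p[2]].round(1)
for n,c,z in[('slotTL',(203,113),.055),('slotTR',(240,100),.055),('slotBL',(280,272),.055),('slotBR',(318,255),.055),('strapbl',(367,150),.059),('tab?',(685,200),.077),('pinR',(315,150),.079),('pinL',(200,205),.079)]:
    print(n,rig(atz(r,px(*c),z)))
for n,uv,z in[('A',(291.8,203.9),.067),('B',(268.3,212.8),.067),('tab',(369,211.4),.065),('nose',(303.3,209.3),.048)]:print(n,rig(atz(r,uv,z)))
s=dict(np.load('side.npz'))
for n,uv,z in[('A',(282.7,193.5),.067),('B',(278,213.1),.067),('tab',(324.5,164.7),.065),('strap',(296,193.8),.05),('keeper',(267.8,224.3),.05)]:print('side',n,rig(atz(s,uv,z)))
# draw overlay on top & side
def ov(r,name,sc,x0,y0,w,h):
    im=cv2.resize(r['pixels'][y0:y0+h,x0:x0+w],None,fx=sc,fy=sc,interpolation=cv2.INTER_CUBIC)
    P=lambda x,y,z:tuple(int(a) for a in ((proj(r,np.r_[R@(np.array([x,y])/1000)+t,z/1000])+.5-[x0,y0])*sc-.5))
    def poly(pts,col):cv2.polylines(im,[np.array([P(*p) for p in pts])],True,col,1)
    poly([(50,75,12),(50,-201,12),(-50,-201,12),(-50,75,12)],(0,0,255))
    poly([(14,-46,59),(14,-60,59),(-14,-60,59),(-14,-46,59)],(0,255,0))
    poly([(17,47,60),(17,69,60),(-17,69,60),(-17,47,60)],(0,255,0))
    poly([(42*np.cos(a),42*np.sin(a),55) for a in np.linspace(0,6.28,40)],(255,0,255))
    cv2.imwrite(name,im)
ov(r,'pics/ovt.png',4.8,225,170,165,105);ov(s,'pics/ovs.png',4.8,220,150,150,120)
```

```text
[[0.62109535 0.36895832]
 [0.60125721 0.09341543]
 [0.5008931  0.10016015]
 [0.52046582 0.37602583]]
org [0.56539913 0.29748107] yaw -4.069841945993511 res mm [[-0.5 -0.2]
 [-0.2  0. ]
 [ 0.4  0.4]
 [ 0.4 -0.2]]
slotTL [29.  25.1 55. ]
slotTR [35.5  9.5 55. ]
slotBL [-38.2 -11.7  55. ]
slotBR [-30.  -27.5  55. ]
strapbl [ 15.8 -46.   59. ]
tab? [  -1.9 -179.2   77. ]
pinR [ 10.6 -23.8  79. ]
pinL [-15.3  23.   79. ]
A [  6.9 -27.3  67. ]
B [-14.   19.3  67. ]
tab [   0.3 -184.4   65. ]
nose [  0.5 -51.7  48. ]
side A [  6.2 -26.8  67. ]
side B [-23.8  38.2  67. ]
side tab [  -1.2 -185.6   65. ]
side strap [ -0.5 -65.9  50. ]
side keeper [-13.8  55.9  50. ]
```

View pics/ovt.png

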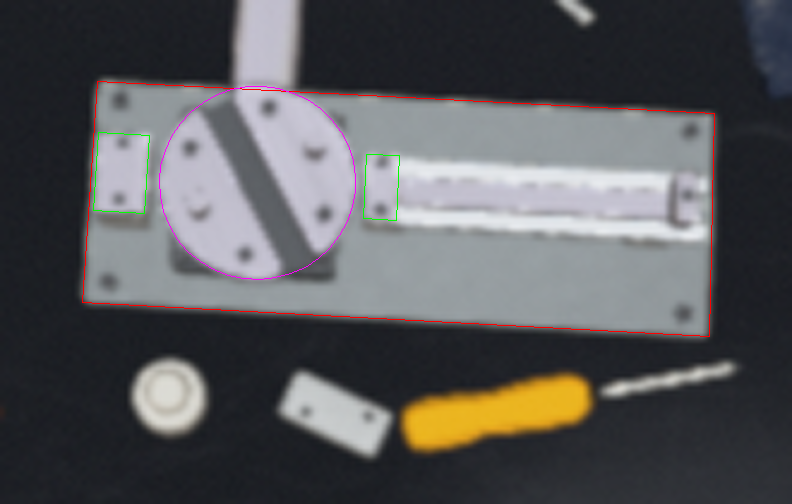

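View pics/ovs.png

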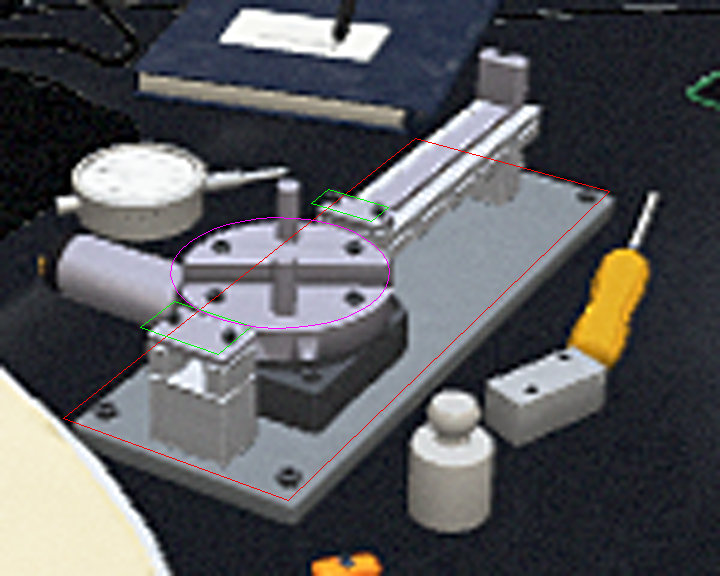

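```bash
cat >> h.py <<'E'
from scipy.spatial.transform import Rotation as Ro
def go(x,y,ztip):
    """rig x,y mm and fingertip z mm -> tool delta cm, rotvec deg"""
    q=np.load('rig.npz');R,t=q['R'],q['t'];o=sensors.get_obs()
    tgt=np.r_[R@(np.array([x,y])/1000)+t,(ztip+73)/1000]
    A=Ro.from_euler('xyz',o['tcp_rot'],degrees=True)
    yaw=np.degrees(np.arctan2(R[1,0],R[0,0]))
    B=Ro.from_euler('xyz',[-90,0,yaw],degrees=True)
    return (A.inv().apply(tgt-o['ee_pos'])*100).round(2),(A.inv()*B).as_rotvec(degrees=True).round(1)
def where():
    q=np.load('rig.npz');o=sensors.get_obs()
    return o['time'],(1000*q['R'].T@(o['ee_pos'][:2]-q['t'])).round(1),round(1000*o['ee_pos'][2]-73,1),(q['R'].T@o['wrist_force'][:2]).round(2),o['wrist_force'].round(2),o['tcp_rot'].round(1)
E
python3 -c "
from h import *
print(go(0,-48,130))"
```

```text
(array([-56.55,  10.09,  61.47]), array([ -0. , -63.4,   0. ]))
```

arm_command(rows=[-56.5,5,61.5,0,-63.4,0,-1,-56.5,5,61.5,0,-63.4,0,-1,-56.5,5,61.5,0,-63.4,0,-1,-56.5,5,61.5,0,-63.4,0,-1,-56.5,5,61.5,0,-63.4,0,-1,-56.5,5,61.5,0,-63.4,0,-1,-56.5,5,61.5,0,-63.4,0,-1,-56.5,5,61.5,0,-63.4,0,-1,-56.5,5,61.5,0,-63.4,0,-1,-56.5,5,61.5,0,-63.4,0,-1,-56.5,5,61.5,0,-63.4,0,-1,-56.5,5,61.5,0,-63.4,0,-1], force=40)

```text
time: 2.4
ee_pos: [0.4211, -0.0534, 0.2742]
tcp_rot: [-90.0, -0.1, -4.1]
wrist_force: [0.7, -0.9, -1.0]
opening: 0.0001
```

```bash
python3 -c "
from h import *
print(where(),sensors.get_obs()['q']);print(go(0,-48,130))"
```

```text
(2.4, array([-119. , -360.2]), np.float64(201.2), array([ 0.81, -0.83]), array([ 0.75, -0.89, -0.97]), array([-90. ,  -0.1,  -4.1])) [-7.22077091e+00 -1.26976925e+01 -9.92926024e+00  9.27084679e+01
 -3.76099267e-03  8.68684715e+01]
(array([11.88,  7.13, 31.23]), array([ 0. , -0. ,  0.1]))
```

arm_command(rows=[11.9,5,31.2,0,0,0,-1,11.9,5,31.2,0,0,0,-1,11.9,5,31.2,0,0,0,-1,11.9,5,31.2,0,0,0,-1,11.9,5,31.2,0,0,0,-1,11.9,5,31.2,0,0,0,-1,11.9,5,31.2,0,0,0,-1,11.9,5,31.2,0,0,0,-1,11.9,5,31.2,0,0,0,-1,11.9,5,31.2,0,0,0,-1,11.9,5,31.2,0,0,0,-1,11.9,5,31.2,0,0,0,-1])

```text
time: 3.4
ee_pos: [0.5616, 0.2462, 0.2246]
tcp_rot: [-90.0, -0.0, -4.1]
wrist_force: [-0.3, 0.1, 0.4]
opening: -0.0001
```

```bash
python3 -c "
from h import *
print(where());print(go(0,-48,130))
for c in ('wrist','side'):
  r=imaging.camera(c);np.savez(c+'.npz',**r);cv2.imwrite('pics/%s1.png'%c,r['pixels'])
"
```

```text
(3.4, array([ -0.2, -51.4]), np.float64(151.6), array([-0.34,  0.1 ]), array([-0.33,  0.13,  0.37]), array([-90. ,  -0. ,  -4.1]))
(array([0.02, 2.16, 0.34]), array([-0. , -0.1,  0. ]))
```

View pics/wrist1.png

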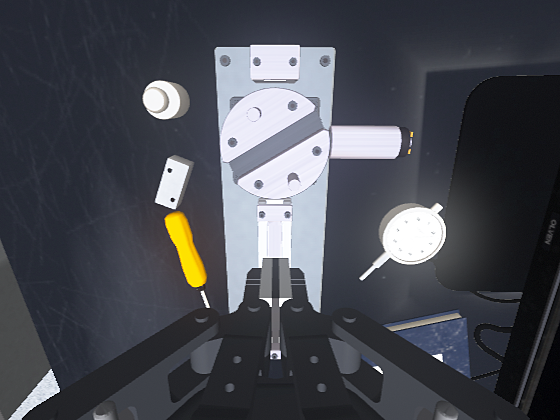

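View pics/side1.png

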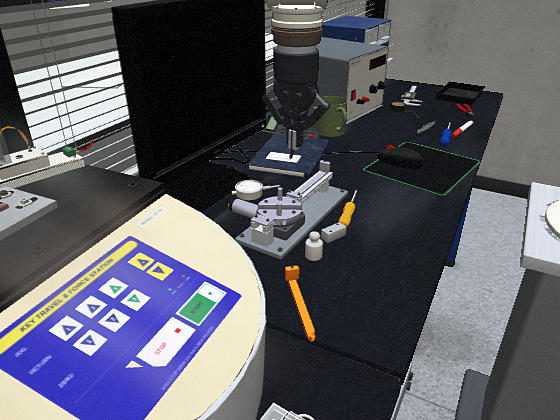

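```bash
cat >> h.py <<'E'
def ov(r,name,sc,x0,y0,w,h,ang=-60.9,extra=[]):
    q=np.load('rig.npz');R,t=q['R'],q['t']
    im=cv2.resize(r['pixels'][y0:y0+h,x0:x0+w],None,fx=sc,fy=sc,interpolation=cv2.INTER_CUBIC)
    P=lambda x,y,z:tuple(int(a) for a in ((proj(r,np.r_[R@(np.array([x,y])/1000)+t,z/1000])+.5-[x0,y0])*sc-.5))
    def poly(pts,col):cv2.polylines(im,[np.array([P(*p) for p in pts])],True,col,1)
    poly([(50,75,12),(50,-201,12),(-50,-201,12),(-50,75,12)],(0,0,255))
    poly([(14,-46,59),(14,-60,59),(-14,-60,59),(-14,-46,59)],(0,255,0))
    poly([(17,47,60),(17,69,60),(-17,69,60),(-17,47,60)],(0,255,0))
    T=np.linspace(0,6.28,40)
    poly([(42*np.cos(a),42*np.sin(a),55) for a in T],(255,0,255))
    a=np.radians(ang);c,s=np.cos(a),np.sin(a)
    for g in(1,-1):
        for z in(55,79):poly([(g*28*c+4.5*np.cos(b),g*28*s+4.5*np.sin(b),z) for b in T],(0,200,255))
    for g in(7.5,-7.5):poly([(g*c-k*s,g*s+k*c,55) for k in(-41,41)],(255,0,0))
    for e in extra:poly(e,(0,0,255))
    cv2.imwrite(name,im)
E
python3 - <<'E'
from h import *
r=dict(np.load('wrist.npz'))
ov(r,'pics/ovw.png',3.5,150,30,225,170)
# finger tip depth cloud near tip
q=np.load('rig.npz')
for v in range(250,340,8):
    row=[]
    for u in(262,270,275,280,288):
        p=dep(r,(u,v));row.append(np.r_[1000*q['R'].T@(p[:2]-q['t']),1000*p[2]].round(0).astype(int).tolist())
    print(v,row)
E
```

```text
250 [[-11, -90, 51], [-4, -88, 54], [0, -88, 53], [4, -88, 53], [11, -90, 51]]
258 [[-11, -97, 51], [-2, -42, 156], [0, -41, 157], [3, -42, 156], [11, -97, 51]]
266 [[-6, -42, 164], [-2, -41, 164], [0, -41, 165], [2, -41, 165], [6, -41, 165]]
274 [[-6, -41, 172], [-2, -41, 172], [0, -41, 172], [2, -42, 171], [6, -41, 172]]
282 [[-5, -41, 178], [-2, -41, 178], [0, -41, 178], [2, -41, 179], [6, -41, 179]]
290 [[-5, -41, 184], [-2, -41, 185], [0, -41, 185], [2, -42, 184], [5, -41, 184]]
298 [[-5, -42, 190], [-2, -42, 190], [0, -42, 190], [2, -42, 190], [5, -41, 190]]
306 [[-5, -40, 197], [-2, -41, 196], [0, -45, 190], [2, -45, 190], [5, -41, 196]]
314 [[-5, -40, 201], [-2, -43, 198], [0, -49, 190], [2, -45, 195], [5, -40, 201]]
322 [[-4, -40, 205], [-2, -45, 199], [0, -53, 190], [2, -46, 198], [5, -40, 206]]
330 [[-4, -40, 210], [-2, -49, 199], [0, -57, 190], [2, -50, 198], [4, -40, 209]]
338 [[-4, -36, 218], [-2, -53, 199], [0, -61, 190], [2, -54, 198], [4, -36, 218]]
```

View pics/ovw.png

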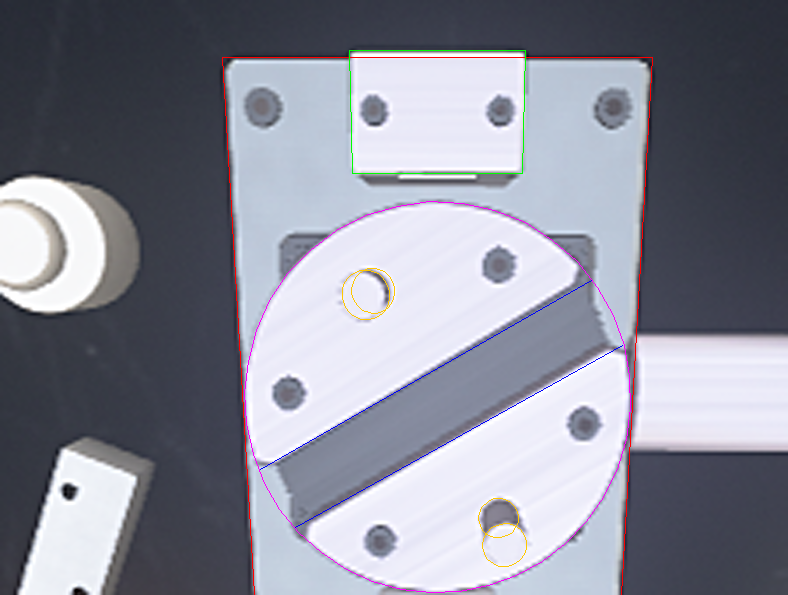

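arm_command(rows=[1.4,4,0,0,0,0,-1,1.4,6,0,0,0,0,-1,1.4,8,0,0,0,0,-1,1.4,8.3,0,0,0,0,-1,1.4,8.3,0,0,0,0,-1,1.4,8.3,0,0,0,0,-1])

```text
time: 4.0
ee_pos: [0.5761, 0.2458, 0.1428]
tcp_rot: [-90.0, -0.1, -4.1]
wrist_force: [0.7, -0.3, 0.4]
opening: 0.0003
```

```bash
python3 -c "
from h import *
print(where());print(go(13.6,-40,67))
for c in ('wrist','side'):
  r=imaging.camera(c);np.savez(c+'.npz',**r);p=r['pixels'];p=p[0:210,130:410] if c=='wrist' else p[120:270,200:400]
  cv2.imwrite('pics/%s2.png'%c,cv2.resize(p,None,fx=2.7,fy=2.7))
"
```

```text
(4.0, array([ 14.3, -50.8]), np.float64(69.8), array([ 0.73, -0.24]), array([ 0.71, -0.29,  0.35]), array([-90. ,  -0.1,  -4.1]))
(array([-0.07,  0.28,  1.08]), array([-0. , -0.1,  0.1]))
```

View pics/side2.png

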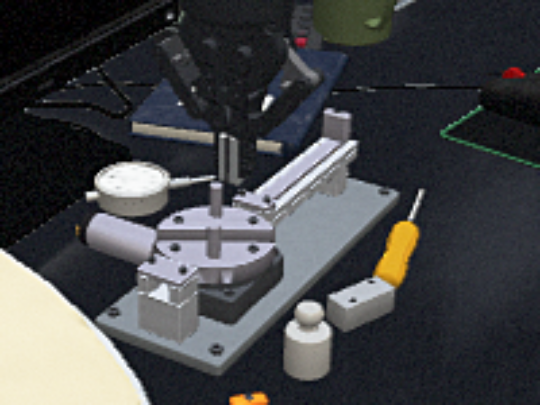

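View pics/wrist2.png

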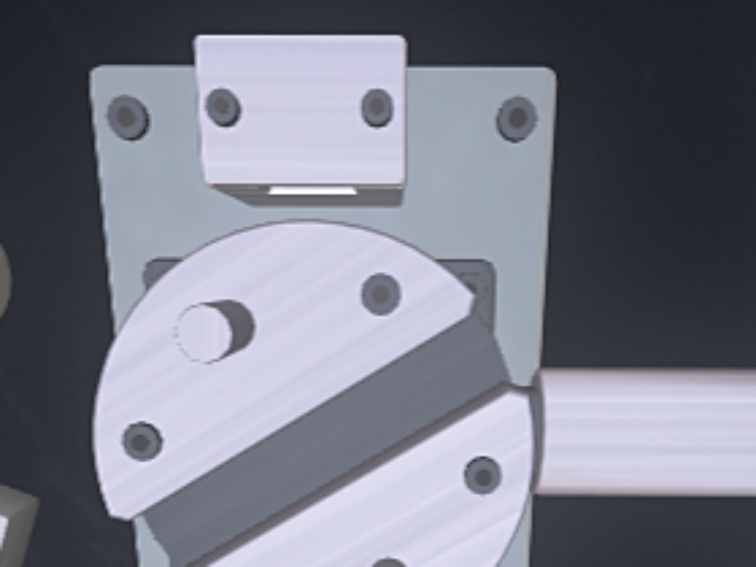

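arm_command(rows=[0,0.2,0.6,0,0,0,-1,0,0.2,1.13,0,0,0,-1,0.2,0.2,1.3,0,0,0,-1,0.4,0.2,1.45,0,0,0,-1,0.55,0.2,1.6,0,0,0,-1,0.7,0.2,1.78,0,0,0,-1,0.85,0.2,2.0,0,0,0,-1,1.0,0.2,2.2,0,0,0,-1,1.1,0.2,2.4,0,0,0,-1,1.2,0.2,2.6,0,0,0,-1,1.2,0.2,2.6,0,0,0,-1,1.2,0.2,2.6,0,0,0,-1])

```text
time: 5.1
ee_pos: [0.5904, 0.2712, 0.1394]
tcp_rot: [-90.1, -0.1, -4.1]
wrist_force: [2.4, -3.8, 0.2]
opening: 0.0
```

```bash
cat > look.py <<'E'
from h import *
import sys
n,a=sys.argv[1],float(sys.argv[2])
print(where())
r=imaging.camera('wrist');ov(r,f'pics/w{n}.png',2.7,130,0,280,215,a)
r=imaging.camera('top');ov(r,f'pics/t{n}.png',4.8,225,170,165,105,a)
E
python3 look.py 3 -20
```

```text
(5.1, array([ 26.8, -24.4]), np.float64(66.4), array([ 2.68, -3.67]), array([ 2.41, -3.85,  0.18]), array([-90.1,  -0.1,  -4.1]))
```

View pics/w3.png

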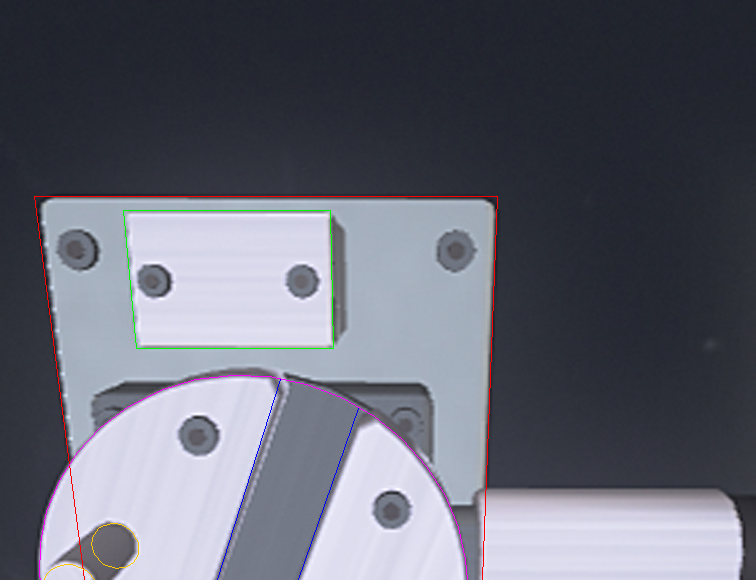

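arm_command(rows=[0.05,0,0.25,0,0,0,-1,0.1,0,0.5,0,0,0,-1,0.1,0,0.75,0,0,0,-1,0.1,0,0.95,0,0,0,-1,0.1,0,0.95,0,0,0,-1,0.1,0,0.95,0,0,0,-1])

```text
time: 5.7
ee_pos: [0.5913, 0.2811, 0.1391]
tcp_rot: [-90.0, -0.0, -4.1]
wrist_force: [1.5, -0.7, -0.1]
opening: -0.0
```

```bash
python3 look.py 4 0
```

```text
(5.7, array([ 27. , -14.5]), np.float64(66.1), array([ 1.54, -0.6 ]), array([ 1.49, -0.71, -0.09]), array([-90. ,  -0. ,  -4.1]))
```

View pics/w4.png

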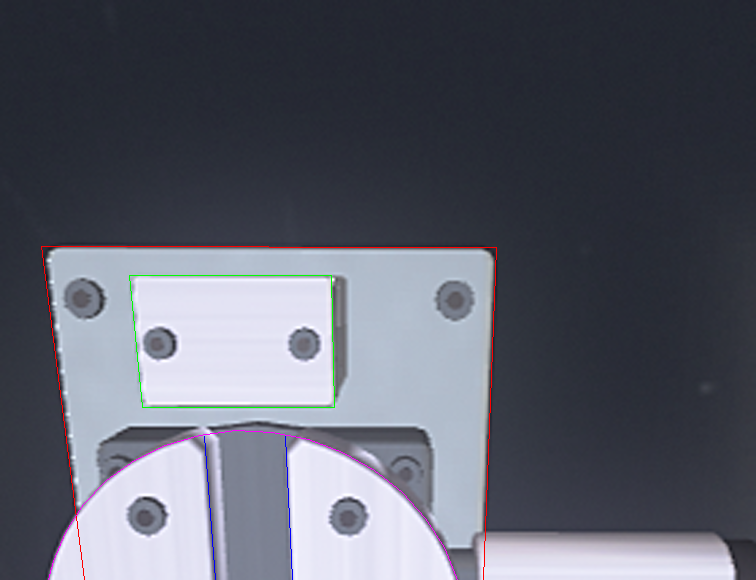

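arm_command(rows=[0,0,-0.6,0,0,0,-1,0,0,-0.6,0,0,0,-1,0,-2,-0.6,0,0,0,-1,0,-3.5,-0.6,0,0,0,-1,0,-4,-2,0,0,0,-1,-2.7,-4,-6,0,0,0,-1,-2.7,-4,-10,0,0,0,-1,-2.7,-4,-14,0,0,0,-1,-2.7,-4,-17.5,0,0,0,-1,-2.7,-4,-19.3,0,0,0,-1,-2.7,-4,-19.3,0,0,0,-1,-2.7,-4,-19.3,0,0,0,-1])

```text
time: 6.8
ee_pos: [0.5502, 0.0886, 0.179]
tcp_rot: [-90.0, -0.0, -4.2]
wrist_force: [0.3, 0.6, 0.6]
opening: 0.0002
```

```bash
python3 look.py 5 0; python3 -c "
from h import *
print(go(0,-206,64))"
```

```text
(6.8, array([  -0.3, -209.4]), np.float64(106.0), array([0.24, 0.61]), array([0.28, 0.59, 0.63]), array([-90. ,  -0. ,  -4.2]))
(array([0.02, 4.19, 0.18]), array([-0., -0., -0.]))
```

View pics/w5.png

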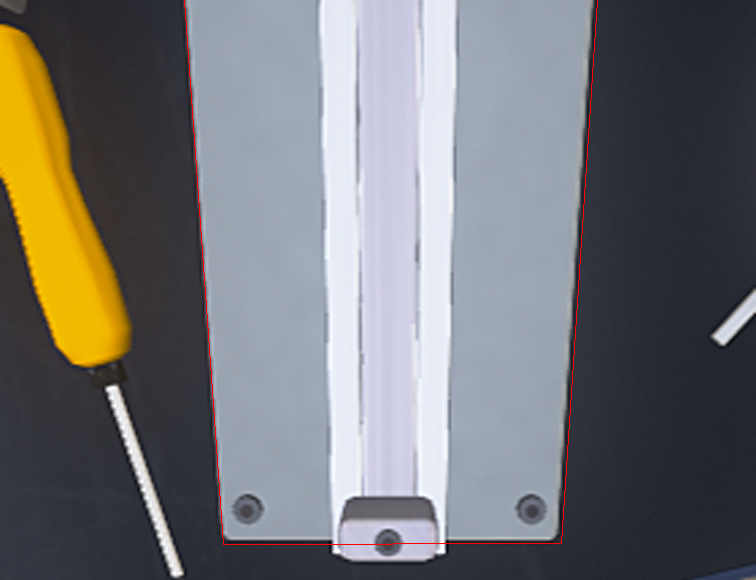

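View pics/t5.png

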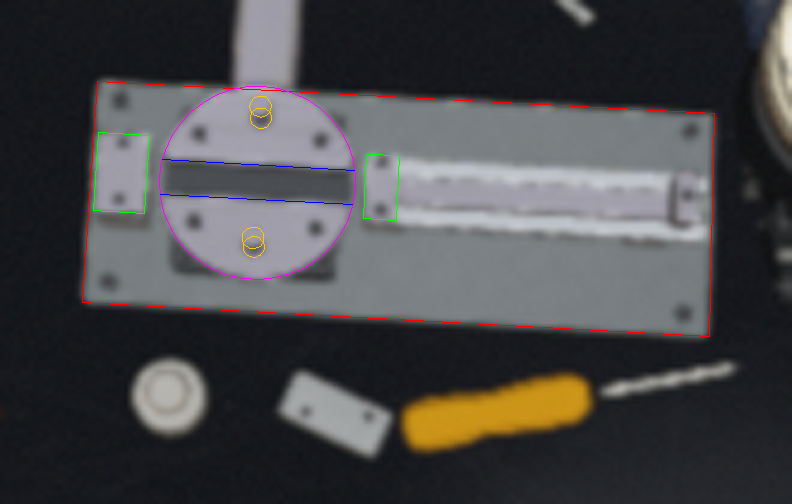

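arm_command(rows=[0,2,0,0,0,0,-1,0,4.2,0,0,0,0,-1,0,4.2,0,0,0,0,-1,0,4.2,0.6,0,0,0,-1,0,4.2,1.2,0,0,0,-1,0,4.2,1.8,0,0,0,-1,0,4.2,2.4,0,0,0,-1,0,4.2,3.0,0,0,0,-1,0,4.2,3.6,0,0,0,-1,0,4.2,4.2,0,0,0,-1,0,4.2,4.8,0,0,0,-1,0,4.2,4.8,0,0,0,-1])

```text
time: 7.9
ee_pos: [0.554, 0.1392, 0.137]
tcp_rot: [-90.0, 0.0, -4.0]
wrist_force: [0.1, -1.1, 0.5]
opening: -0.0003
```

```bash
python3 look.py 6 0
```

```text
(7.9, array([-1.000e-01, -1.587e+02]), np.float64(64.0), array([ 0.19, -1.1 ]), array([ 0.11, -1.11,  0.46]), array([-90.,   0.,  -4.]))
```

View pics/t6.png

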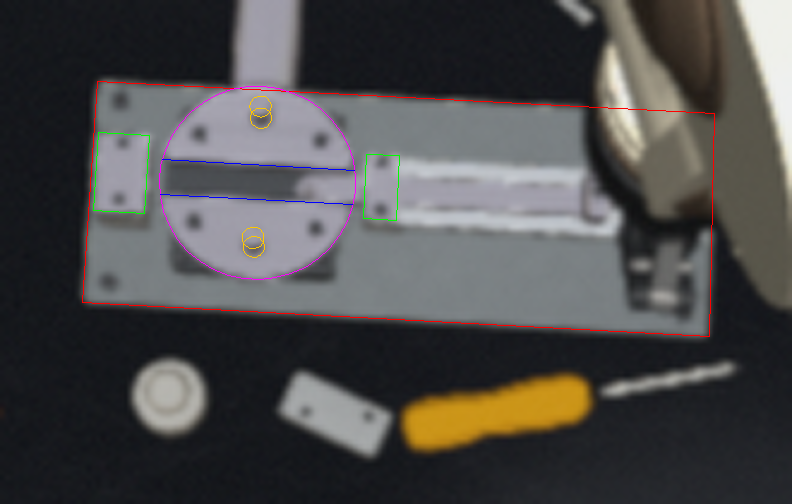

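View pics/w6.png

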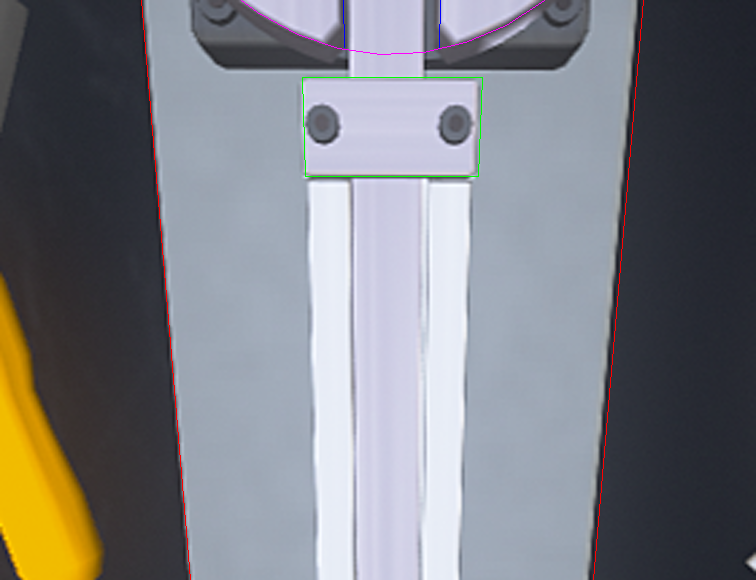

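arm_command(rows=[0,0,0.7,0,0,0,-1,0,0,1.4,0,0,0,-1,0,0,2.1,0,0,0,-1,0,0,2.8,0,0,0,-1,0,0,3.5,0,0,0,-1,0,0,4.2,0,0,0,-1,0,0,4.9,0,0,0,-1,0,0,5.5,0,0,0,-1,0,0,6.1,0,0,0,-1,0,0,6.7,0,0,0,-1,0,0,7.2,0,0,0,-1,0,0,7.2,0,0,0,-1])

```text
time: 9.0
ee_pos: [0.5591, 0.2108, 0.1369]
tcp_rot: [-90.0, 0.0, -4.1]
wrist_force: [-0.4, -0.1, -0.0]
opening: 0.0
```

```bash
python3 look.py 7 0
```

```text
(9.0, array([ -0.1, -86.9]), np.float64(63.9), array([-0.35, -0.08]), array([-0.35, -0.06, -0.01]), array([-90. ,   0. ,  -4.1]))
```

View pics/w7.png

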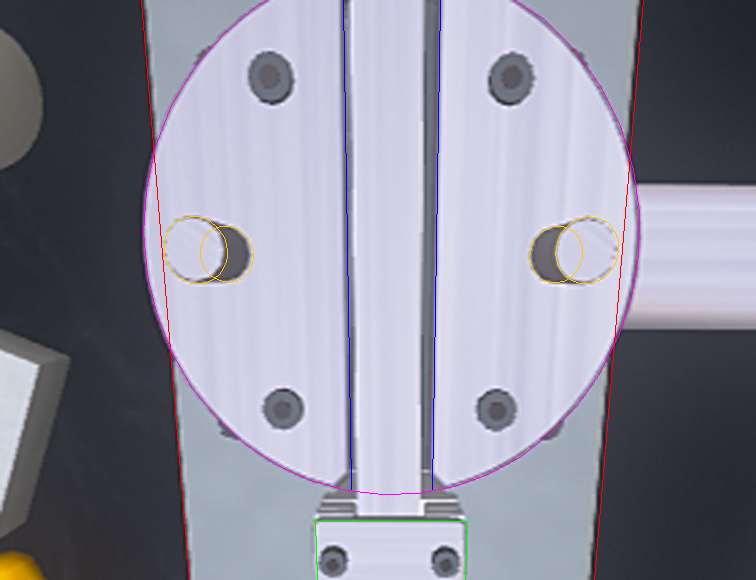

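arm_command(rows=[0,0,0.2,0,0,0,-1,0,0,0.35,0,0,0,-1,0,0,0.45,0,0,0,-1,0,0,0.55,0,0,0,-1,0,0,0.6,0,0,0,-1,0,0,0.6,0,0,0,-1])

```text
time: 9.6
ee_pos: [0.5596, 0.2158, 0.137]
tcp_rot: [-90.0, 0.0, -4.1]
wrist_force: [0.6, -0.5, -0.1]
opening: -0.0001
```

arm_command(rows=[0,0,0.05,0,0,0,-1,0,0,0.1,0,0,0,-1,0,0,0.1,0,0,0,-1])

```text
time: 9.85
ee_pos: [0.5596, 0.2169, 0.137]
tcp_rot: [-90.0, 0.0, -4.1]
wrist_force: [-1.2, -0.6, -1.2]
opening: 0.0001
```

```bash
python3 look.py 8 0
```

```text
(9.85, array([ -0. , -80.8]), np.float64(64.0), array([-1.17, -0.7 ]), array([-1.22, -0.62, -1.15]), array([-90. ,   0. ,  -4.1]))
```

No stop felt yet; continue in small steps until the force rises.

arm_command(rows=[0,0,0.05,0,0,0,-1,0,0,0.1,0,0,0,-1,0,0,0.1,0,0,0,-1])

```text
time: 10.2
ee_pos: [0.5597, 0.2179, 0.137]
tcp_rot: [-90.0, 0.0, -4.1]
wrist_force: [-0.5, -0.4, -0.3]
opening: -0.0003
```

arm_command(rows=[0,0,0.05,0,0,0,-1,0,0,0.1,0,0,0,-1,0,0,0.1,0,0,0,-1])

```text
time: 10.45
ee_pos: [0.5597, 0.2181, 0.137]
tcp_rot: [-90.1, 0.0, -4.1]
wrist_force: [-0.3, -5.9, 1.4]
opening: -0.0004
```

arm_command(rows=[0,0,0.05,0,0,0,-1,0,0,0.1,0,0,0,-1,0,0,0.1,0,0,0,-1])

```text
time: 10.7
ee_pos: [0.5597, 0.2183, 0.137]
tcp_rot: [-90.2, 0.0, -4.2]
wrist_force: [-2.1, -11.4, 2.5]
opening: 0.0002
```

```bash
python3 look.py 9 0
```

```text
(10.7, array([ -0. , -79.4]), np.float64(64.0), array([ -1.31, -11.53]), array([ -2.13, -11.41,   2.49]), array([-90.2,   0. ,  -4.2]))
```

View pics/w9.png

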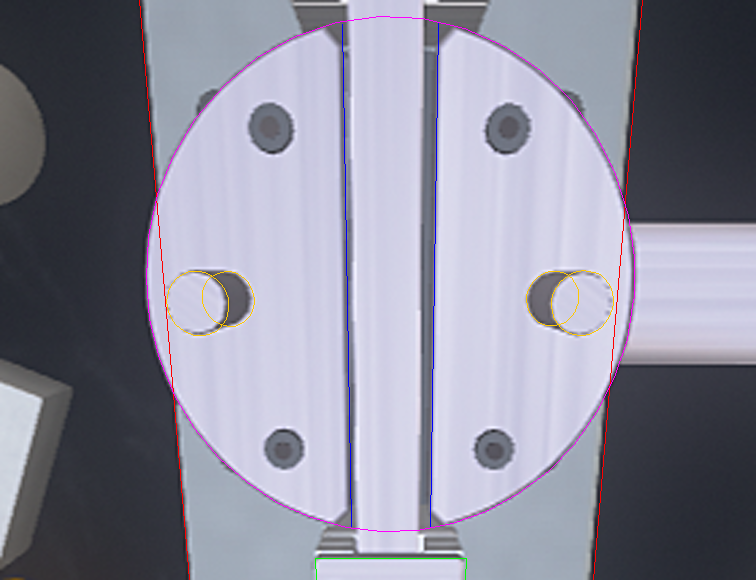

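arm_command(rows=[0,0,-1,0,0,0,-1,0,0,-2.5,0,0,0,-1,0,0,-4,0,0,0,-1,0,-3,-4,0,0,0,-1,0,-6,-4,0,0,0,-1,0,-9,-4,0,0,0,-1,0,-12,-5,0,0,0,-1,0,-12,-8,0,0,0,-1,0,-12,-8,0,0,0,-1,0,-12,-8,0,0,0,-1])

```text
time: 11.63
ee_pos: [0.5541, 0.1382, 0.2576]
tcp_rot: [-90.0, -0.1, -4.2]
wrist_force: [-0.0, 0.7, 0.0]
opening: -0.0003
```

Run:
```python
from h import *
print(where())
ex=[[(x,-70,77) for x in(-11,11)]+[(x,-60,77) for x in(11,-11)]]
r=imaging.camera('wrist');ov(r,'pics/w10.png',2.7,130,0,280,215,0,ex)
for n in('tab_back','lock_bar'):print(n,[(round(d['conf'],2),np.round(d['location'])) for d in models.spot_point(n,'wrist')[:2]])
r=imaging.camera('side');ov(r,'pics/s10.png',4.8,220,150,150,120,0,ex)
```

```text
(11.6333, array([ 1.000e-01, -1.597e+02]), np.float64(184.6), array([-0.08,  0.71]), array([-0.03,  0.71,  0.02]), array([-90. ,  -0.1,  -4.2]))
tab_back [(0.77, array([274.,  95.])), (0.64, array([174.,  60.]))]
lock_bar [(0.64, array([274.,  93.]))]
```

View pics/w10.png

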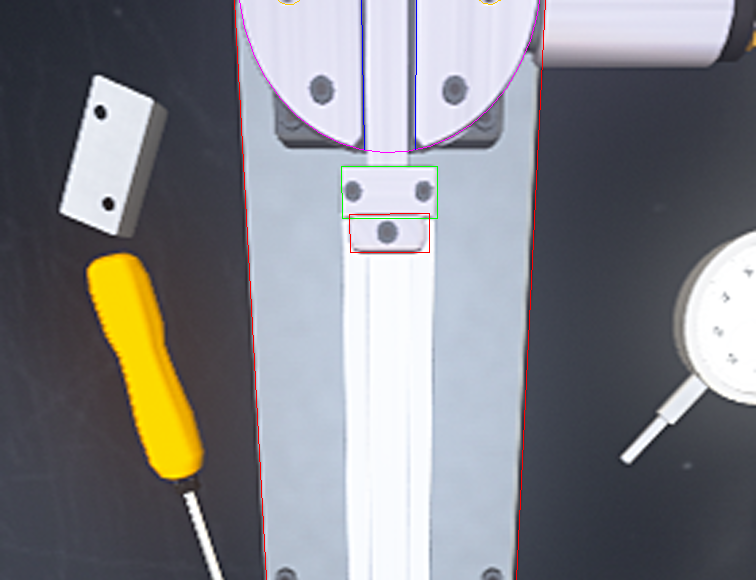

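View pics/s10.png

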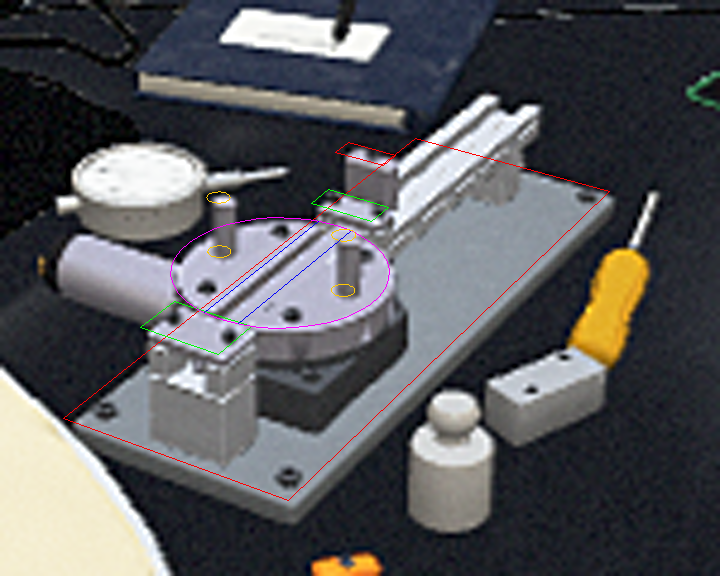

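```bash
python3 -c "
from h import *
print(bot.job_done())"
```

```text
the job is handed in; nothing more can be done
None
```

The output shaft is locked: the slot is lined up, the bar is through the disc and into the keeper, and its tab is against the strap. I handed the job in at about 12 s of the 64 s allowed; no verdict came back.

- **What I did:** With the gripper shut, I pushed one pin along its circle and turned the disc about 61°. I then went behind the thumb tab and pushed the bar straight along the rail. It met a hard stop, with 11 N at the wrist. Last I drew back and lifted clear.
- **Last checks:** In the wrist picture the slot matches the model at 0° and the tab matches its home position (rig y -70 to -60 mm). The fingers stopped about 1 mm further along than I predicted. The block, screwdriver, weight and dial gauge look unmoved. The hand was about 18 cm above the bench and touching nothing.
- **Disagreement:** The model drawn over the side picture sits a few millimetres off. It was off the same way before any push, so I took it as camera calibration error. The wrist and top pictures agreed with each other.
- **Not seen:** The bar's nose is hidden inside the keeper. That it is home follows from the tab's position and the hard stop.

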